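Find the blind hole with the stop pin

TASK

Set up the length stop on the shed bench: take the red-knobbed steel pin out of the wooden block, set its tip lightly on the steel bar in the track's channel close to either end of the channel, and slide it along the bar until it drops into the one open hole, which you cannot tell by eye; push it fully home and let go, leaving it standing upright. Press gently throughout (well below 35 N, about the weight of 3.5 kg, on the bar or the track, and no knocks), and leave the other pins and everything else on the bench where they are.

Things in the scene. Friction and masses are not known exactly. Their poses are not given: they have to be found in the camera images.
- pin_knob (a point): The pin to use: 12 mm steel pin with a red square knob, 26 x 26 mm, 32 mm tall, on top; 92 mm long, about 120 g. This point is the knob's centre, 76 mm above the tip; z runs from tip to knob, x and y are square to the knob's sides. At the start it stands, sides parallel to the block's, in any one of the block's holes, its lower 25 mm inside, the knob's underside 35 mm above the block.
- pin_tip (a point): The centre of the flat lower end of the red-knobbed pin, 76 mm below the centre of the knob along the pin. The end is chamfered: 8 mm wide at the very tip, the full 12 mm from 3 mm up.
- block: The fixed wooden pin block, 190 mm (its x) by 56 mm (its y), 40 mm high, with three upright 14 mm holes, 25 mm deep, in a row along its x axis at x = -60, 0 and +60 mm; the pins stand loose in them. Origin: the centre of its underside, on the bench.
- track: The length-stop track, screwed to the bench: an aluminium channel section 200 mm long (its y), 84 mm wide over its foot (its x), 42 mm high, z up; a steel bar runs through it along y. Origin: the centre of its underside. A black clamp knob sticks out on its +x side at y = +70 mm, to 64 mm from the centre line, 36 mm high.
- channel (a point): Middle of the channel's floor, 30 mm above the track's origin (same axes). The channel is 15 mm wide, straight along y at x = 0, from y = -90 to +90 mm, ends open; its floor is the flat, level top of the steel bar. The walls rise 4 mm upright, then as 45 degree bevels to a mouth 29 mm wide at 10 mm above the floor: a 12 mm pin set on a bevel slides down into the channel.
- bar_face (a point): A point on the +y end of the channel's floor, 80 mm from its middle. The steel bar (44 x 280 x 24 mm) is clamped too firmly to move. It has one open blind hole, centred across the channel, anywhere from y = -40 to +40 mm of its middle: 13.6 mm wide, 1.5 mm chamfer, 18 mm deep. Six old holes filled flush with dark filler look just the same. Knob's centre of a pin fully home: 88 mm above bench.
- pin_black_knob (a point): Bystander: another steel pin with a round black knob (28 mm wide), in the wooden block; for another jig. The point is 76 mm above its tip.
- pin_wood_knob (a point): Bystander: another steel pin with a round pale wooden knob (30 mm wide), in the wooden block; for another jig. The point is 76 mm above its tip.
- spray_can: Bystander: a blue spray can with a red cap, 52 mm wide, 190 mm tall, standing on the bench. Origin: centre of its underside.
- jar: Bystander: a closed jar with a green lid, 64 mm wide, 85 mm tall. Origin: centre of its underside.
- screwdriver: Bystander: a screwdriver with an orange handle, 200 mm long, lying on the bench along its x axis. Origin: under its middle.
- offcut: Bystander: a flat offcut of pale wood, 70 x 180 x 22 mm, lying on the bench. Origin: centre of its underside.
- tape_measure: Bystander: a yellow and black tape measure, 65 x 36 x 62 mm. Origin: centre of its underside.
Not all that is in view belongs to the job. What is shaped like the part that bears pin_knob but pink or yellow is not meant.

How it is judged (in metres and radians):
On the way, in this order (a step that is already met when the one before it is completed fails the run):
1. the red-knobbed pin is drawn clear of the wooden block (its tip more than 50 mm above the bench) (height (world z) of pin_tip above 0.05 m), for 0.1 s.
2. the pin's tip rests on the bar in the channel, touching it, near either end of the channel (more than 48 mm from the track's middle) (x of pin_tip in the frame of track between -0.006 and 0.006 m and z of pin_tip in the frame of track between 0.024 and 0.034 m and (y of pin_tip in the frame of track between 0.048 and 0.09 m or y of pin_tip in the frame of track between -0.09 and -0.048 m) and contact force between pin and track above 0.3 N), for 0.2 s.
At the end, for the whole second after the job is handed in: The red-knobbed pin stands in the bar's open hole, home to within 3.5 mm of the hole's floor, within 0.15 rad of upright, at rest and released (x of pin_tip in the frame of track between -0.004 and 0.004 m and y of pin_tip in the frame of track between -0.045 and 0.045 m and z of pin_tip in the frame of track below 0.0155 m and angle between pin_knob's own z axis and vertical below 0.15 rad and linear speed of pin below 0.02 m/s); the robot touches nothing.
It fails at once if the pin is pressed against the bar or the track with more than 35 N (contact force between pin and track above 35 N).
It fails at once if another pin in the block is disturbed (moved more than 15 mm) (distance of any of pin_black_knob, pin_wood_knob from where it was at the start of the episode above 0.015 m).
It fails at once if something else on the bench is moved by more than 20 mm (distance of any of spray_can, jar, screwdriver, offcut, tape_measure from where it was at the start of the episode above 0.02 m).
It also fails if it takes over 67 s, if anything falls off the work surface, if the arm or the gripper's body presses on something with over 40 N, if the wrist force passes 120 N, or if a joint passes its speed limit or range.

ROBOT

A 6-joint arm with a two-finger parallel gripper is mounted at the origin on the work surface. World frame = base frame: x ahead of the robot, y to its left, z up, the work surface at z = 0. Lengths are in mm, angles in rad, forces in N, time in s.
With the tool pointing down it reaches from about 400 to 925 mm from the base axis. Payload 12.5 kg.
Tool frame: the origin (TCP) lies on the front face of the gripper's body, between the roots of the fingers; the fingertips stand 78 mm ahead of it and the grasp point (between the pads) lies 59 mm ahead of it (env.nose_length is the distance from the TCP to the fingertips, in mm); z points along the fingers, y is the line along which they close (so a half turn about z gives the same grasp; the last joint's range is limited). The gripper opens to 95 mm and grips with 3 to 60 N. Pads are 20 mm wide; open, the fingers measure 119 mm over their backs; the gripper's body (75 mm by 180 mm) begins 59 mm behind the grasp point.
Start: joints at [-0.106, 0.491, 1.559, -0, 1.092, -0.106], TCP at [625.01, 0.022, 292.261] pointing down, gripper open.
Joint ranges: [-3.1, 3.1], [-0.84, 2.19], [0.05, 2.79], [-1.13, 4.28], [0.06, 2.93], [-2.69, 2.69]. Speed limits (rad/s): [2.22, 2.22, 2.79, 3.14, 3.14, 3.14].

INTERFACE

Orientations are given as [roll, pitch, yaw] about the fixed x, y, z axes, in that order (R = Rz(yaw) Ry(pitch) Rx(roll)).
In Python, from cell import env gives the robot as it stands.
- The arm moves only by the tool jog_arm, never from a script. Its argument "motion" is a list of rows, each a list of 7 numbers: the turn, a rotation vector about the tool's x, y, z in degrees, then the shift along the tool's x, y, z in mm, then the finger opening in mm, from 0 to 95.1. In form: [[wx, wy, wz, x, y, z, hand], ...]. A call has 1 to 10 rows; each row shifts and turns the commanded pose from where the row before left it, along the tool's axes as they then stand; what a row does not reach is not made up. A row lasts 1/8 s, in which the tool goes at most 62.5 mm and 10.7 degrees, less where a joint would pass 70% of its speed; a pose out of reach is approached as far as the arm can. A call is refused whole if a number of a shift passes 62.5 or a number of a turn 10.7, either way. A call with a gripper value outside its range is refused whole. The fingers move at their own pace and stop on an object; the grip force is fixed at half the most. Time passes only in rows, so rows that do not move let the fingers close. It gives the time, the measured TCP pose, the force, the opening and the grip force at its end, in the units of the state.
- env.state(): the state, without advancing time (a new reading comes with each control period).
- env.read_camera(name): name is "scene" or "side" or "wrist"; returns a dict with "color" (420x560x3 uint8, red, green, blue), "z_map" (420x560 float32, mm along the optical axis (not along the pixel's ray), 0 where there is no reading), "camera_matrix" (3x3 intrinsics, pixels), "k1" (the pictures are not rectified: a ray, as slopes to the right and down, at radius r is drawn at 1 + k1 r^2 times it, then the intrinsics apply), "world_to_cam" (4x4, takes a point from world to camera coordinates). Camera axes: x right, y up, looking along -z (the intrinsics and any distortion apply to the point x, -y, -z); pixel columns grow to the right and rows downward; lengths in mm; the calibration is good to about 2 mm. A picture is of the moment at which its call begins.
- env.job_done(): hands the job in; it is judged then, once.
Trained networks look in the newest picture that a camera, given by its name, has taken for a name from the list of things; names that differ only in an ending like _2 or _b are one class to them, and where a whole thing is asked for, a point or a joint stands for the part that bears it (a point fixed in the world has none). Each returns a list of dicts, best first, with "score" (0 to 1); they miss things now and then, are a little off and sometimes report something else, mostly with a low value. They report only what shows in the picture. A call takes as long as a camera call. They do not tell look-alikes from the thing itself.
- env.recognise(camera, thing): "location" ([column, row] in pixels, amid what is visible of it).
The state is a dict: "t": time; "joints": joint angles; "qvel": joint speeds; "tau": joint torques, N m; "eef_pos": TCP position; "tcp_rot": TCP orientation; "ft_force": force on the tool from outside, world axes, zero at the start; "moment": the same for the moment, N m; "opening": opening from 0.0 (shut) to 1.0 (fully open); "grip_force": force on a finger pad.
Only numpy, scipy, OpenCV 4.12 (cv2) and the standard library are available. Lean on these libraries where they do the work, as an engineer would, in place of code of your own. Each camera call takes 0.05 s, during which the arm holds its last target. There are 200 camera calls.

## Working session

There is one attempt and no reset: what is moved stays moved. The work goes in short steps, Python scripts to look and compute and a tool call to move; the robot and the scene stay as the last step left them, time stands still between calls to the robot, and variables do not carry over. Pictures are saved under pics/ and viewed, at most 10 in all, crops included, and the job is handed in when it is done.

Besides the shell and the picture viewer there is one more tool, called after "Call:" by a JSON object that holds its "name" and its "arguments", one argument or row to a line. jog_arm: Moves the arm, as the interface text tells. Its arguments: {"type":"object","properties":{"motion":{"type":"array"}},"required":["motion"]}

```bash
mkdir -p pics; cat > h.py <<'E'
import numpy as np, cv2
from cell import env
def ray(c,u,v):
    K=c["camera_matrix"];k=c["k1"]
    d=np.array([(u-K[0,2])/K[0,0],(v-K[1,2])/K[1,1]]);s=d.copy()
    for _ in range(20): s=d/(1+k*(s@s))
    return s
def world(c,u,v,z=None):
    s=ray(c,u,v);M=np.linalg.inv(np.array(c["world_to_cam"]))
    r=np.array([s[0],-s[1],-1.]);o=M[:3,3];w=M[:3,:3]@r
    if z is None:
        d=c["z_map"][int(round(v)),int(round(u))]
        return o+w*d
    return o+w*(z-o[2])/w[2]
def cloud(c):
    K=c["camera_matrix"];h,w=c["z_map"].shape
    uu,vv=np.meshgrid(np.arange(w),np.arange(h))
    d=np.stack([(uu-K[0,2])/K[0,0],(vv-K[1,2])/K[1,1]],-1);s=d.copy()
    for _ in range(20): s=d/(1+c["k1"]*(s**2).sum(-1,keepdims=True))
    z=c["z_map"][...,None]
    P=np.concatenate([s[...,:1]*z,-s[...,1:]*z,-z],-1)
    M=np.linalg.inv(np.array(c["world_to_cam"]))
    W=P@M[:3,:3].T+M[:3,3]; W[c["z_map"]<=0]=np.nan
    return W
def save(c,n): cv2.imwrite(f"pics/{n}.png",c["color"][...,::-1])
E
python3 - <<'E'
from h import *
np.set_printoptions(precision=1,suppress=True)
for cam in ["scene","side"]:
    c=env.read_camera(cam); save(c,cam+"1")
    for t in ["pin_knob","block","track","channel","bar_face","pin_black_knob","pin_wood_knob","spray_can","jar","tape_measure"]:
        for r in env.recognise(cam,t)[:2]:
            u,v=r["location"]; print(cam,t,round(r["score"],2),np.array([u,v]),world(c,u,v))
E
```

```text
scene pin_knob 0.63 [268.7 143.2] [ 377.3 -177.7   90.5]
scene pin_knob 0.58 [252.4 141.4] [ 398.5 -234.1   81.6]
scene block 0.67 [211.2 171.8] [ 569.1 -225.4   36.2]
scene track 0.73 [281.7 234.3] [605.8 135.1  41. ]
scene track 0.43 [416.7 230.7] [357.9 356.2  59.8]
scene channel 0.8 [283.8 233.8] [601.2 137.7  41.8]
scene bar_face 0.86 [284.9 238.1] [607.8 148.9  39.1]
scene spray_can 0.79 [357.2 279.6] [660.5 395.6 132.6]
scene spray_can 0.68 [206.7 246.7] [760.2  35.5  21. ]
scene jar 0.76 [418.4 231.4] [356.1 360.1  59.1]
scene jar 0.57 [283.8 186.3] [432.5 -43.2  17.7]
scene tape_measure 0.59 [163.4 186.6] [ 729.4 -229.5   47.7]
side pin_knob 0.85 [298.4 321.3] [ 475.  -259.1  105.8]
side pin_knob 0.83 [258.5 342.1] [ 393.2 -263.    92.6]
side block 0.6 [322.3 332.5] [ 525.  -269.4   41.9]
side block 0.18 [345.5 216. ] [741.1  15.4  19.2]
side track 0.79 [278.6 216.5] [567.9  65.2  39.7]
side channel 0.58 [280.8 212.7] [582.5  85.5  28.9]
side bar_face 0.65 [280.  212.7] [580.4  86.1  29.2]
side pin_black_knob 0.7 [332.1 316.1] [ 540.8 -270.3   98. ]
side pin_wood_knob 0.62 [356.5 307. ] [ 595.2 -270.    94.8]
side pin_wood_knob 0.6 [347.8 217.8] [742.6   6.1  20.6]
side spray_can 0.66 [261.2 128.3] [631.8 356.2 118.1]
side jar 0.91 [166.6 175.4] [327.1 321.5  60.3]
side jar 0.26 [332.3 316.2] [ 541.1 -270.6   97.8]
side tape_measure 0.57 [395.7 291.9] [ 704.4 -256.2   61.9]
```

View pics/scene1.png

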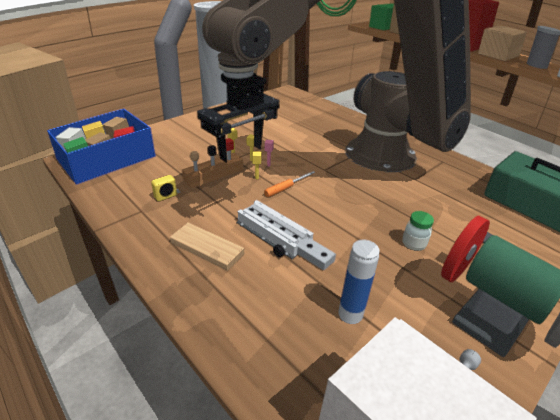

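View pics/side1.png

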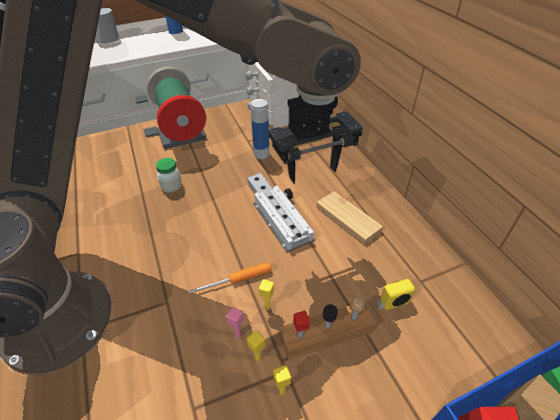

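The side picture shows the red knob at (301,321), black (331,315) and wood (358,308) in the block. The look-alikes are yellow at (267,290), (257,345) and (283,380), and pink at (235,320). The track is at about (283,215).

```bash
python3 - <<'E'
from h import *
np.set_printoptions(precision=1,suppress=True)
c=env.read_camera("side");W=cloud(c);hsv=cv2.cvtColor(c["color"],cv2.COLOR_RGB2HSV).astype(int)
def box(u0,v0,u1,v1):
    m=np.zeros(W.shape[:2],bool);m[v0:v1,u0:u1]=1;return m
H,S,V=[hsv[...,i] for i in range(3)]
z=W[...,2]
for n,b in dict(red=(285,300,318,345),black=(318,300,342,328),wood=(348,292,370,318),yA=(255,275,280,310),pink=(222,305,248,340),yB=(244,328,270,362),yC=(270,364,296,395),tape=(380,278,418,312)).items():
    m=box(*b)&(z>70 if n!='tape' else z>20)
    if n in('yA','pink','yB','yC'): m=box(*b)&(z>15)
    p=W[m]; print(n,len(p),"med",np.median(p,0),"min",np.percentile(p,3,0),"max",np.percentile(p,97,0))
m=box(240,165,320,255)&(z>36)&(z<46)
p=W[m]; r=cv2.minAreaRect(p[:,:2].astype(np.float32)); print("track",len(p),r,cv2.boxPoints(r))
m=box(240,165,320,255)&(z>15)&(z<34);p=W[m]
r=cv2.minAreaRect(p[:,:2].astype(np.float32)); print("lower",len(p),r)
m=box(275,300,390,360)&(z>34)&(z<43);p=W[m]
r=cv2.minAreaRect(p[:,:2].astype(np.float32)); print("block",len(p),r,cv2.boxPoints(r))
print(env.state()["tcp_rot"])
E
```

```text
red 286 med [ 480.  -259.8  105. ] min [ 469.5 -266.8   78.8] max [ 493.8 -242.7  108.2]
black 219 med [ 540.  -262.3   99.3] min [ 529.5 -271.2   79.2] max [ 552.9 -247.1  102.6]
wood 181 med [ 599.1 -266.6   98.1] min [ 590.1 -275.8   75.6] max [ 611.6 -253.2  102.1]
yA 290 med [ 448.1 -155.3   86.8] min [ 434.9 -166.7   21.1] max [ 464.4 -140.3   93.8]
pink 317 med [ 369.3 -194.1   88.6] min [ 354.7 -205.4   21.8] max [ 384.5 -178.    93. ]
yB 317 med [ 390.3 -258.    89. ] min [ 377.  -267.5   21.2] max [ 404.3 -242.8   93.6]
yC 341 med [ 408.8 -336.4   90.2] min [ 396.9 -344.5   25.6] max [ 421.7 -320.6   93.6]
tape 673 med [ 712.  -255.6   58.1] min [ 687.5 -266.9   23.3] max [ 747.  -233.8   63.2]
track 881 ((582.7161865234375, 79.64327239990234), (72.5505599975586, 200.95423889160156), 5.403362274169922) [[537.1 176.3]
 [556.1 -23.8]
 [628.3 -17. ]
 [609.4 183.1]]
lower 1050 ((621.1708984375, 124.56529998779297), (157.62222290039062, 288.078125), 5.275323390960693)
block 1912 ((568.9124755859375, -260.0296630859375), (57.757164001464844, 243.94827270507812), 85.43142700195312) [[ 445.  -279.1]
 [ 688.2 -298.5]
 [ 692.8 -241. ]
 [ 449.6 -221.5]]
[ 3.1 -0.   1.6]
```

Call:
{"name": "jog_arm", "arguments": {
  "motion": [
    [0,0,10.5,0,0,0,60],
    [0,0,10.5,0,0,0,60],
    [0,0,10.5,0,0,0,60],
    [0,0,10.5,0,0,0,60],
    [0,0,10.5,0,0,0,60],
    [0,0,10.5,0,0,0,60],
    [0,0,10.5,0,0,0,60],
    [0,0,10.5,0,0,0,60],
    [0,0,10.5,0,0,0,60]
  ]
}}

```text
t: 2.28
eef_pos: [625.0, 0.0, 292.3]
tcp_rot: [-3.142, -0.0, -0.085]
ft_force: [-0.2, 0.3, 0.7]
opening: 0.628
grip_force: 0.0
```

Call:
{"name": "jog_arm", "arguments": {
  "motion": [
    [0,0,0,-24.7,53.1,0,60],
    [0,0,0,-24.7,53.1,0,60],
    [0,0,0,-24.7,53.1,0,60],
    [0,0,0,-24.7,53.1,0,60],
    [0,0,0,-24.7,53.1,0,60],
    [0,0,0,0,0,0,60],
    [0,0,0,0,0,0,60]
  ]
}}

```text
t: 3.15
eef_pos: [481.1, -254.9, 292.3]
tcp_rot: [-3.141, -0.0, -0.079]
ft_force: [0.8, 0.6, 0.3]
opening: 0.634
grip_force: 0.0
```

```bash
python3 - <<'E'
from h import *
np.set_printoptions(precision=2,suppress=True)
s=env.state();print(s["t"],s["eef_pos"],s["tcp_rot"],s["ft_force"],s["joints"])
c=env.read_camera("wrist");save(c,"w1")
W=cloud(c);z=W[...,2];hsv=cv2.cvtColor(c["color"],cv2.COLOR_RGB2HSV).astype(int)
m=(z>95)&(z<115)&((hsv[...,0]<8)|(hsv[...,0]>172))&(hsv[...,1]>150)
n,l,st,ce=cv2.connectedComponentsWithStats(m.astype(np.uint8))
for i in range(1,n):
    if st[i,4]>50:
        p=W[l==i];t=p[p[:,2]>np.percentile(p[:,2],60)-2.5];print(st[i],np.median(t,0),cv2.minAreaRect(t[:,:2].astype(np.float32)))
E
```

```text
3.15 [ 481.13 -254.87  292.31] [-3.14 -0.   -0.08] [0.83 0.58 0.31] [-0.61  0.38  1.76  0.    1.01  1.04]
[259 190  27  28 739] [ 484.45 -254.44  105.81] ((484.06988525390625, -254.254150390625), (24.829023361206055, 24.520187377929688), 85.93608856201172)
```

Call:
{"name": "jog_arm", "arguments": {
  "motion": [
    [0,0,0,2,-0.5,45,60],
    [0,0,0,0,0,45,60],
    [0,0,0,0,0,35,60],
    [0,0,0,0,0,17,60],
    [0,0,0,0,0,0,60]
  ]
}}

```text
t: 3.82
eef_pos: [483.5, -253.3, 149.2]
tcp_rot: [-3.14, 0.002, -0.077]
ft_force: [0.2, 1.5, 1.3]
opening: 0.63
grip_force: 0.0
```

Call:
{"name": "jog_arm", "arguments": {
  "motion": [
    [0,0,0,0,0,0,20],
    [0,0,0,0,0,0,20],
    [0,0,0,0,0,0,20],
    [0,0,0,0,0,0,20],
    [0,0,0,0,0,0,20],
    [0,0,0,0,0,0,20]
  ]
}}

```text
t: 4.58
eef_pos: [483.2, -254.7, 150.5]
tcp_rot: [3.141, -0.0, -0.079]
ft_force: [-0.7, 1.0, 3.7]
opening: 0.271
grip_force: 30.0
```

Call:
{"name": "jog_arm", "arguments": {
  "motion": [
    [0,0,0,0,0,-5,10],
    [0,0,0,0,0,-10,10],
    [0,0,0,0,0,-15,10],
    [0,0,0,0,0,-30,10],
    [0,0,0,0,0,-40,10],
    [0,0,0,0,0,-40,10],
    [0,0,0,0,0,0,10],
    [0,0,0,0,0,0,10]
  ]
}}

```text
t: 5.58
eef_pos: [482.7, -254.4, 290.1]
tcp_rot: [-3.141, 0.0, -0.079]
ft_force: [0.4, -0.6, -2.5]
opening: 0.274
grip_force: 30.0
```

```bash
python3 - <<'E'
from h import *
np.set_printoptions(precision=2,suppress=True)
s=env.state();print(s["t"],s["eef_pos"],s["tcp_rot"],s["ft_force"],s["joints"])
c=env.read_camera("side");save(c,"s2");W=cloud(c);z=W[...,2]
# track: top faces, ramped fit
uu,vv=np.meshgrid(np.arange(560),np.arange(420));b=(uu>240)&(uu<320)&(vv>165)&(vv<255)
m=b&(z>39.5)&(z<43.5);p=W[m]
r=cv2.minAreaRect(p[:,:2].astype(np.float32));print("top",len(p),r,np.median(p[:,2]))
w=env.read_camera("scene");W2=cloud(w);z2=W2[...,2]
b=(uu>225)&(uu<345)&(vv>195)&(vv<272);m=b&(z2>39.5)&(z2<43.5);p=W2[m]
r=cv2.minAreaRect(p[:,:2].astype(np.float32));print("top scene",len(p),r)
E
```

```text
5.575 [ 482.72 -254.35  290.08] [-3.14  0.   -0.08] [ 0.42 -0.63 -2.51] [-0.61  0.38  1.76  0.    1.    1.04]
top 1 ((543.22607421875, 129.98573303222656), (0.0, 0.0), 0.0) 39.96069018053652
top scene 489 ((586.595703125, 85.0789794921875), (71.7960205078125, 195.91574096679688), 5.816319465637207)
```

View pics/s2.png

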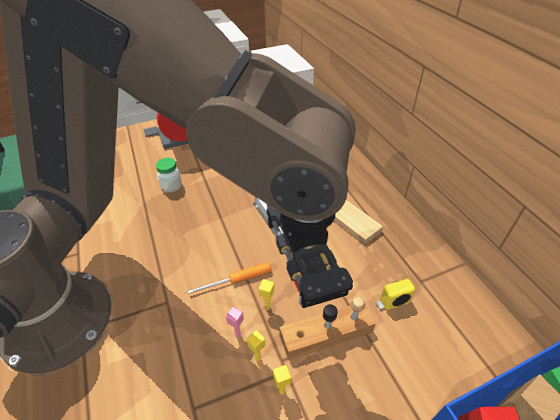

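The pin is out of the block, whose empty hole is at (300,333), and the other two pins are still standing. Next I move over the track's near end.

Call:
{"name": "jog_arm", "arguments": {
  "motion": [
    [0,0,0,10,-30,0,10],
    [0,0,0,19,-60,0,10],
    [0,0,0,19,-59,0,10],
    [0,0,0,19,-59,0,10],
    [0,0,0,14,-45,0,10],
    [0,0,0,5,-25,0,10],
    [0,0,-5,0,0,0,10],
    [0,0,-5,0,0,0,10],
    [0,0,0,0,0,0,10],
    [0,0,0,0,0,0,10]
  ]
}}

```text
t: 6.92
eef_pos: [590.4, 15.3, 289.7]
tcp_rot: [-3.141, 0.001, 0.094]
ft_force: [0.6, -0.4, -1.7]
opening: 0.271
grip_force: 30.0
```

```bash
python3 - <<'E'
from h import *
np.set_printoptions(precision=2,suppress=True)
s=env.state();print(s["t"],s["eef_pos"],s["tcp_rot"],s["ft_force"])
c=env.read_camera("wrist");save(c,"w2");np.save("w2z.npy",cloud(c))
for t in ["track","channel","bar_face","pin_tip"]:
    for r in env.recognise("wrist",t)[:2]: print(t,r["score"],np.array(r["location"]),world(c,*r["location"]))
E
```

```text
6.925 [590.4   15.28 289.65] [-3.14  0.    0.09] [ 0.6  -0.42 -1.73]
track 0.93 [192.5 186.9] [586.41 109.56  29.28]
track 0.53 [485.3 227. ] [ 572.97 -239.47   38.82]
channel 0.97 [192.8 187.3] [586.06 109.09  29.71]
channel 0.25 [503.9 255.4] [ 547.53 -253.56   60.83]
bar_face 0.62 [192.4 186.3] [586.94 109.89  28.5 ]
pin_tip 0.76 [270.7 263.5] [600.99  17.27 245.18]
pin_tip 0.53 [418.1 333.5] [ 456.77 -160.76   90.23]
```

View pics/w2.png

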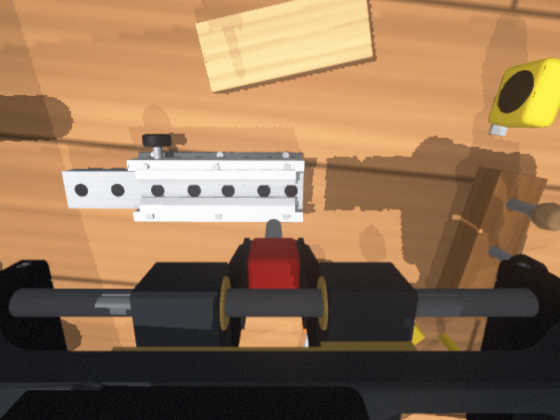

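The wrist picture shows the track from column 130 to 303. Its channel runs along row ~190 with dark spots at columns 157, 193, 228, 263 and 290. The pin's tip is at (274,225), just below the channel in the picture.

```bash
python3 - <<'E'
from h import *
np.set_printoptions(precision=1,suppress=True)
W=np.load("w2z.npy");z=W[...,2]
uu,vv=np.meshgrid(np.arange(560),np.arange(420));b=(uu>120)&(uu<315)&(vv>148)&(vv<226)&~((uu>255)&(vv>214))
m=b&(z>38.5)&(z<45);p=W[m];print("top z",np.median(p[:,2]),len(p))
r=cv2.minAreaRect(p[:,:2].astype(np.float32));print("top rect",r)
a=np.deg2rad(5.4)
for it in range(1):
    ey=np.array([-np.sin(a),np.cos(a)]);ex=np.array([np.cos(a),np.sin(a)])
    o=np.array([584,81.])
    q=(W[b][:,:2]-o);X=q@ex;Y=q@ey;Z=W[b][:,2]
    for y in range(-120,130,20):
        s=(abs(Y-y)<10)
        f=s&(Z>26)&(Z<33)&(abs(X)<20);t=s&(Z>39)&(Z<45)
        print(y,"floor x",np.percentile(X[f],[2,50,98]) if f.sum()>5 else None,"z",np.median(Z[f]) if f.sum() else 0,"top",np.percentile(X[t],[1,99]) if t.sum()>5 else None, "inner",(X[t&(X<0)].max(),X[t&(X>0)].min()) if (t&(X<0)).any() and (t&(X>0)).any() else None)
    t=(Z>39)&(Z<45);print("Y ext",np.percentile(Y[t],[.5,99.5]))
c=env.read_camera("wrist")
for u,v in [(157,190),(193,190),(228,190),(263,190),(290,190)]:
    P=W[v,u];print(u,(P[:2]-o)@ex,(P[:2]-o)@ey,P[2], W[v-3:v+4,u,2])
for v in range(216,236,2): print(v,W[v,268:282,2].round(0)[::3],W[v,274])
E
```

```text
top z 39.65390692973975 3412
top rect ((585.5806884765625, 77.44281005859375), (70.2569351196289, 185.46543884277344), 5.454644203186035)
-120 floor x None z 0 top None inner None
-100 floor x [-19.2  -0.   19.1] z 29.155257467015247 top [-24.5  28. ] inner (np.float64(-11.676949324906191), np.float64(14.126952574854311))
-80 floor x [-7.4 -0.   8.1] z 29.211667755331717 top [-24.9  32. ] inner (np.float64(-11.557456423562957), np.float64(12.83669968259905))
-60 floor x [-7.3 -0.8  7.6] z 29.28449231508438 top [-24.8  25.5] inner (np.float64(-11.664418716265102), np.float64(12.751147573371133))
-40 floor x [-6.9 -0.   7.4] z 29.229875520574126 top [-23.7  25.5] inner (np.float64(-10.659996155847878), np.float64(13.889128838934205))
-20 floor x [-7.   0.2  7.4] z 29.262160166719696 top [-23.8  25.6] inner (np.float64(-10.577848374821183), np.float64(13.882840536422023))
0 floor x [-6.9  0.1  7.3] z 29.15712396641038 top [-29.9  32. ] inner (np.float64(-11.64279875940668), np.float64(12.881815852082404))
20 floor x [-7.2  0.1  7.4] z 29.253778620662104 top [-23.8  26.5] inner (np.float
[... 918 characters left out ...]
4 28.2]
263 1.5888941102589396 -54.42338405984453 30.08050956728931 [29.2 30.1 27.5 30.1 29.1 29.7 28.4]
290 1.480673611920875 -86.12300172548127 29.48618452601437 [28.9 29.1 28.9 29.5 28.4 28.3 28.1]
216 [38. 38. 37. 37. 37.] [562.4  11.3  37.4]
218 [37. 38. 37. 36. 38.] [559.8  11.1  36.8]
220 [ 38. 159. 159. 157.  37.] [596.   14.9 159.2]
222 [160. 163. 166. 163.  -1.] [596.6  15.  166. ]
224 [165. 169. 169. 168. 161.] [596.1  15.  169. ]
226 [169. 174. 173. 172. 166.] [595.9  14.9 173.1]
228 [175. 178. 178. 176. 171.] [596.2  15.  178.3]
230 [179. 182. 183. 182. 176.] [596.5  15.  183.3]
232 [183. 185. 188. 185. 181.] [596.6  15.1 187.5]
234 [187. 190. 191. 189. 184.] [596.3  15.  190.6]
```

The fit puts the pin on the channel's centre line at y ≈ -65 mm, with about 124 mm to go to the floor.

Call:
{"name": "jog_arm", "arguments": {
  "motion": [
    [0,0,0,0,0,40,10],
    [0,0,0,0,0,40,10],
    [0,0,0,0,0,25,10],
    [0,0,0,0,0,11,10],
    [0,0,0,0,0,3,10],
    [0,0,0,0,0,0,10],
    [0,0,0,0,0,0,10]
  ]
}}

```text
t: 8.1
eef_pos: [590.8, 15.4, 172.2]
tcp_rot: [3.141, -0.002, 0.096]
ft_force: [-0.8, 0.3, -0.5]
opening: 0.268
grip_force: 30.0
```

Call:
{"name": "jog_arm", "arguments": {
  "motion": [
    [0,0,0,0,0,1,10],
    [0,0,0,0,0,1,10],
    [0,0,0,0,0,1,10],
    [0,0,0,0,0,0,10]
  ]
}}

```text
t: 8.6
eef_pos: [590.4, 15.4, 168.1]
tcp_rot: [-3.142, 0.0, 0.096]
ft_force: [0.5, 0.0, -0.2]
opening: 0.272
grip_force: 30.0
```

Call:
{"name": "jog_arm", "arguments": {
  "motion": [
    [0,0,0,0,0,1,10],
    [0,0,0,0,0,0.5,10],
    [0,0,0,0,0,0,10]
  ]
}}

```text
t: 8.98
eef_pos: [590.5, 15.4, 166.7]
tcp_rot: [3.142, 0.0, 0.096]
ft_force: [-0.2, -0.1, -1.2]
opening: 0.272
grip_force: 30.0
```

Call:
{"name": "jog_arm", "arguments": {
  "motion": [
    [0,0,0,0,0,0.5,10],
    [0,0,0,0,0,0,10]
  ]
}}

```text
t: 9.22
eef_pos: [590.5, 15.4, 166.2]
tcp_rot: [3.142, -0.0, 0.096]
ft_force: [-0.4, -0.1, -1.2]
opening: 0.269
grip_force: 30.0
```

Call:
{"name": "jog_arm", "arguments": {
  "motion": [
    [0,0,0,0,0,0.5,10],
    [0,0,0,0,0,0,10]
  ]
}}

```text
t: 9.48
eef_pos: [590.5, 15.4, 165.7]
tcp_rot: [3.142, -0.0, 0.096]
ft_force: [-0.7, 1.0, -0.9]
opening: 0.274
grip_force: 30.0
```

Call:
{"name": "jog_arm", "arguments": {
  "motion": [
    [0,0,0,0,0,0.5,10],
    [0,0,0,0,0,0,10]
  ]
}}

```text
t: 9.72
eef_pos: [590.5, 15.4, 165.5]
tcp_rot: [3.142, -0.0, 0.096]
ft_force: [-0.7, 0.3, 3.6]
opening: 0.272
grip_force: 30.0
```

Call:
{"name": "jog_arm", "arguments": {
  "motion": [
    [0,0,0,0,0,0.3,10],
    [0,0,0,0,0,0,10]
  ]
}}

```text
t: 9.98
eef_pos: [590.5, 15.3, 165.5]
tcp_rot: [3.141, -0.001, 0.096]
ft_force: [-1.3, 0.8, 6.8]
opening: 0.275
grip_force: 30.0
```

Call:
{"name": "jog_arm", "arguments": {
  "motion": [
    [0,0,0,0,0,0.3,10],
    [0,0,0,0,0,0,10]
  ]
}}

```text
t: 10.22
eef_pos: [590.6, 15.4, 165.4]
tcp_rot: [3.141, -0.001, 0.096]
ft_force: [-2.4, -0.3, 9.2]
opening: 0.277
grip_force: 30.0
```

Contact is at about 10 N with a stiffness near 10 N/mm. I ease off slightly and slide along +y (tool -y).

Call:
{"name": "jog_arm", "arguments": {
  "motion": [
    [0,0,0,0,-1,-0.2,10],
    [0,0,0,0,-2,0,10],
    [0,0,0,0,-2,0,10],
    [0,0,0,0,-2,0,10],
    [0,0,0,0,0,0,10]
  ]
}}

```text
t: 10.85
eef_pos: [590.4, 22.1, 165.5]
tcp_rot: [3.141, -0.002, 0.096]
ft_force: [0.3, -1.6, 4.3]
opening: 0.272
grip_force: 30.0
```

Call:
{"name": "jog_arm", "arguments": {
  "motion": [
    [0,0,0,0,-2,0,10],
    [0,0,0,0,-2,0,10],
    [0,0,0,0,-2,0,10],
    [0,0,0,0,-2,0,10],
    [0,0,0,0,0,0,10]
  ]
}}

```text
t: 11.48
eef_pos: [589.6, 30.0, 165.5]
tcp_rot: [3.141, -0.002, 0.096]
ft_force: [1.0, -1.8, 5.4]
opening: 0.276
grip_force: 30.0
```

Call:
{"name": "jog_arm", "arguments": {
  "motion": [
    [0,0,0,0,-1.5,0,10],
    [0,0,0,0,-1.5,0,10],
    [0,0,0,0,0,0,10]
  ]
}}

```text
t: 11.85
eef_pos: [589.3, 33.0, 165.5]
tcp_rot: [3.141, -0.002, 0.096]
ft_force: [0.4, -1.9, 4.9]
opening: 0.272
grip_force: 30.0
```

Call:
{"name": "jog_arm", "arguments": {
  "motion": [
    [0,0,0,0,-1.5,0,10],
    [0,0,0,0,-1.5,0,10],
    [0,0,0,0,0,0,10]
  ]
}}

```text
t: 12.22
eef_pos: [589.1, 35.9, 165.5]
tcp_rot: [3.141, -0.002, 0.096]
ft_force: [1.2, -2.1, 4.4]
opening: 0.271
grip_force: 30.0
```

Call:
{"name": "jog_arm", "arguments": {
  "motion": [
    [0,0,0,0,-1.5,0,10],
    [0,0,0,0,-1.5,0,10],
    [0,0,0,0,0,0,10]
  ]
}}

```text
t: 12.6
eef_pos: [588.8, 38.9, 165.5]
tcp_rot: [3.141, -0.002, 0.096]
ft_force: [0.3, -2.1, 5.3]
opening: 0.271
grip_force: 30.0
```

Call:
{"name": "jog_arm", "arguments": {
  "motion": [
    [0,0,0,0,-1.5,0,10],
    [0,0,0,0,-1.5,0,10],
    [0,0,0,0,0,0,10]
  ]
}}

```text
t: 12.98
eef_pos: [588.5, 41.9, 165.5]
tcp_rot: [3.141, -0.002, 0.096]
ft_force: [1.0, -2.9, 5.9]
opening: 0.272
grip_force: 30.0
```

Call:
{"name": "jog_arm", "arguments": {
  "motion": [
    [0,0,0,0,-1.5,0,10],
    [0,0,0,0,-1.5,0,10],
    [0,0,0,0,0,0,10]
  ]
}}

```text
t: 13.35
eef_pos: [588.2, 44.9, 165.5]
tcp_rot: [3.141, -0.002, 0.096]
ft_force: [-0.0, -2.0, 5.2]
opening: 0.277
grip_force: 30.0
```

Call:
{"name": "jog_arm", "arguments": {
  "motion": [
    [0,0,0,0,-1.5,0,10],
    [0,0,0,0,-1.5,0,10],
    [0,0,0,0,0,0,10]
  ]
}}

```text
t: 13.72
eef_pos: [587.9, 47.9, 165.5]
tcp_rot: [3.141, -0.002, 0.096]
ft_force: [-0.5, -2.4, 4.6]
opening: 0.271
grip_force: 30.0
```

Call:
{"name": "jog_arm", "arguments": {
  "motion": [
    [0,0,0,0,-1.5,0,10],
    [0,0,0,0,-1.5,0,10],
    [0,0,0,0,0,0,10]
  ]
}}

```text
t: 14.1
eef_pos: [587.6, 50.9, 165.5]
tcp_rot: [3.141, -0.002, 0.096]
ft_force: [-0.5, -3.7, 5.3]
opening: 0.275
grip_force: 30.0
```

Call:
{"name": "jog_arm", "arguments": {
  "motion": [
    [0,0,0,0,-1.5,0,10],
    [0,0,0,0,-1.5,0,10],
    [0,0,0,0,0,0,10]
  ]
}}

```text
t: 14.48
eef_pos: [587.3, 53.9, 165.5]
tcp_rot: [3.141, -0.002, 0.096]
ft_force: [0.6, -2.4, 5.7]
opening: 0.274
grip_force: 30.0
```

Call:
{"name": "jog_arm", "arguments": {
  "motion": [
    [0,0,0,0,-1.5,0,10],
    [0,0,0,0,-1.5,0,10],
    [0,0,0,0,0,0,10]
  ]
}}

```text
t: 14.85
eef_pos: [587.1, 56.9, 165.5]
tcp_rot: [3.141, -0.002, 0.096]
ft_force: [0.8, -3.6, 6.1]
opening: 0.271
grip_force: 30.0
```

Call:
{"name": "jog_arm", "arguments": {
  "motion": [
    [0,0,0,0,-1.5,0,10],
    [0,0,0,0,-1.5,0,10],
    [0,0,0,0,0,0,10]
  ]
}}

```text
t: 15.22
eef_pos: [586.7, 59.9, 165.5]
tcp_rot: [3.141, -0.002, 0.096]
ft_force: [0.4, -1.7, 5.2]
opening: 0.271
grip_force: 30.0
```

Call:
{"name": "jog_arm", "arguments": {
  "motion": [
    [0,0,0,0,-1.5,0,10],
    [0,0,0,0,-1.5,0,10],
    [0,0,0,0,0,0,10]
  ]
}}

```text
t: 15.6
eef_pos: [586.5, 62.8, 165.5]
tcp_rot: [3.141, -0.002, 0.096]
ft_force: [1.0, -3.1, 4.9]
opening: 0.271
grip_force: 30.0
```

Call:
{"name": "jog_arm", "arguments": {
  "motion": [
    [0,0,0,0,-1.5,0,10],
    [0,0,0,0,-1.5,0,10],
    [0,0,0,0,0,0,10]
  ]
}}

```text
t: 15.98
eef_pos: [586.2, 65.8, 165.5]
tcp_rot: [3.141, -0.002, 0.096]
ft_force: [0.8, -2.2, 4.8]
opening: 0.272
grip_force: 30.0
```

Call:
{"name": "jog_arm", "arguments": {
  "motion": [
    [0,0,0,0,-1.5,0,10],
    [0,0,0,0,-1.5,0,10],
    [0,0,0,0,0,0,10]
  ]
}}

```text
t: 16.35
eef_pos: [585.9, 68.8, 165.5]
tcp_rot: [3.141, -0.002, 0.096]
ft_force: [-0.5, -2.8, 5.8]
opening: 0.273
grip_force: 30.0
```

Call:
{"name": "jog_arm", "arguments": {
  "motion": [
    [0,0,0,0,-1.5,0,10],
    [0,0,0,0,-1.5,0,10],
    [0,0,0,0,0,0,10]
  ]
}}

```text
t: 16.73
eef_pos: [585.6, 71.8, 165.5]
tcp_rot: [3.141, -0.002, 0.096]
ft_force: [0.5, -2.2, 5.2]
opening: 0.271
grip_force: 30.0
```

Call:
{"name": "jog_arm", "arguments": {
  "motion": [
    [0,0,0,0,-1.5,0,10],
    [0,0,0,0,-1.5,0,10],
    [0,0,0,0,0,0,10]
  ]
}}

```text
t: 17.1
eef_pos: [585.3, 74.8, 165.5]
tcp_rot: [3.141, -0.002, 0.096]
ft_force: [0.5, -3.7, 5.2]
opening: 0.27
grip_force: 30.0
```

Call:
{"name": "jog_arm", "arguments": {
  "motion": [
    [0,0,0,0,-1.5,0,10],
    [0,0,0,0,-1.5,0,10],
    [0,0,0,0,0,0,10]
  ]
}}

```text
t: 17.48
eef_pos: [585.0, 77.8, 165.5]
tcp_rot: [3.141, -0.002, 0.096]
ft_force: [0.2, -2.2, 5.0]
opening: 0.272
grip_force: 30.0
```

Call:
{"name": "jog_arm", "arguments": {
  "motion": [
    [0,0,0,0,-1.5,0,10],
    [0,0,0,0,-1.5,0,10],
    [0,0,0,0,0,0,10]
  ]
}}

```text
t: 17.85
eef_pos: [584.7, 80.8, 165.5]
tcp_rot: [3.141, -0.002, 0.096]
ft_force: [0.0, -1.6, 4.3]
opening: 0.268
grip_force: 30.0
```

Call:
{"name": "jog_arm", "arguments": {
  "motion": [
    [0,0,0,0,-1.5,0,10],
    [0,0,0,0,-1.5,0,10],
    [0,0,0,0,0,0,10]
  ]
}}

```text
t: 18.23
eef_pos: [584.4, 83.8, 165.5]
tcp_rot: [3.141, -0.002, 0.096]
ft_force: [-0.2, -2.8, 5.3]
opening: 0.274
grip_force: 30.0
```

Call:
{"name": "jog_arm", "arguments": {
  "motion": [
    [0,0,0,0,-1.5,0,10],
    [0,0,0,0,-1.5,0,10],
    [0,0,0,0,0,0,10]
  ]
}}

```text
t: 18.6
eef_pos: [584.2, 86.7, 165.5]
tcp_rot: [3.141, -0.002, 0.096]
ft_force: [-0.2, -2.9, 5.6]
opening: 0.273
grip_force: 30.0
```

Call:
{"name": "jog_arm", "arguments": {
  "motion": [
    [0,0,0,0,-1.5,0,10],
    [0,0,0,0,-1.5,0,10],
    [0,0,0,0,0,0,10]
  ]
}}

```text
t: 18.98
eef_pos: [583.9, 89.8, 165.5]
tcp_rot: [3.141, -0.002, 0.096]
ft_force: [0.5, -2.4, 5.2]
opening: 0.269
grip_force: 30.0
```

Call:
{"name": "jog_arm", "arguments": {
  "motion": [
    [0,0,0,0,-1.5,0,10],
    [0,0,0,0,-1.5,0,10],
    [0,0,0,0,0,0,10]
  ]
}}

```text
t: 19.35
eef_pos: [583.6, 92.7, 165.5]
tcp_rot: [3.141, -0.002, 0.096]
ft_force: [0.0, -2.6, 5.3]
opening: 0.274
grip_force: 30.0
```

Call:
{"name": "jog_arm", "arguments": {
  "motion": [
    [0,0,0,0,-1.5,0,10],
    [0,0,0,0,-1.5,0,10],
    [0,0,0,0,0,0,10]
  ]
}}

```text
t: 19.73
eef_pos: [583.3, 95.7, 165.5]
tcp_rot: [3.141, -0.002, 0.096]
ft_force: [0.9, -3.1, 5.3]
opening: 0.273
grip_force: 30.0
```

Call:
{"name": "jog_arm", "arguments": {
  "motion": [
    [0,0,0,0,-1.5,0,10],
    [0,0,0,0,-1.5,0,10],
    [0,0,0,0,0,0,10]
  ]
}}

```text
t: 20.1
eef_pos: [583.0, 98.7, 165.5]
tcp_rot: [3.141, -0.002, 0.096]
ft_force: [0.9, -1.7, 6.1]
opening: 0.275
grip_force: 30.0
```

Call:
{"name": "jog_arm", "arguments": {
  "motion": [
    [0,0,0,0,-1.5,0,10],
    [0,0,0,0,-1.5,0,10],
    [0,0,0,0,0,0,10]
  ]
}}

```text
t: 20.48
eef_pos: [582.7, 101.7, 165.4]
tcp_rot: [3.141, -0.002, 0.096]
ft_force: [0.8, -2.7, 6.3]
opening: 0.275
grip_force: 30.0
```

Call:
{"name": "jog_arm", "arguments": {
  "motion": [
    [0,0,0,0,-1.5,0,10],
    [0,0,0,0,-1.5,0,10],
    [0,0,0,0,0,0,10]
  ]
}}

```text
t: 20.85
eef_pos: [582.0, 105.1, 164.9]
tcp_rot: [-3.141, -0.001, 0.096]
ft_force: [1.0, -0.4, 3.5]
opening: 0.274
grip_force: 30.0
```

Call:
{"name": "jog_arm", "arguments": {
  "motion": [
    [0,0,0,0,-1.5,0,10],
    [0,0,0,0,-1.5,0,10],
    [0,0,0,0,0,0,10]
  ]
}}

```text
t: 21.22
eef_pos: [581.3, 108.1, 164.5]
tcp_rot: [-3.141, 0.001, 0.096]
ft_force: [-0.2, -0.6, -1.7]
opening: 0.269
grip_force: 30.0
```

Call:
{"name": "jog_arm", "arguments": {
  "motion": [
    [0,0,0,0,-1.5,0,10],
    [0,0,0,0,-1.5,0,10],
    [0,0,0,0,0,0,10]
  ]
}}

```text
t: 21.6
eef_pos: [581.3, 111.0, 164.9]
tcp_rot: [3.141, -0.0, 0.096]
ft_force: [0.0, -0.3, -1.1]
opening: 0.271
grip_force: 30.0
```

Call:
{"name": "jog_arm", "arguments": {
  "motion": [
    [0,0,0,0,-1.5,0,10],
    [0,0,0,0,-1.5,0,10],
    [0,0,0,0,0,0,10]
  ]
}}

```text
t: 21.98
eef_pos: [581.2, 114.0, 165.3]
tcp_rot: [-3.141, -0.001, 0.096]
ft_force: [0.6, -0.1, 5.6]
opening: 0.273
grip_force: 30.0
```

The pin drops between y ≈ 104 and 114, which agrees with the dark spot seen at y ≈ 108.8. I go back to 109 and push in.

Call:
{"name": "jog_arm", "arguments": {
  "motion": [
    [0,0,0,0,1.5,0,10],
    [0,0,0,0,2,0,10],
    [0,0,0,0,1.4,0,10],
    [0,0,0,0,0,0,10]
  ]
}}

```text
t: 22.48
eef_pos: [581.3, 108.8, 164.5]
tcp_rot: [3.141, 0.001, 0.096]
ft_force: [0.1, 0.1, -1.7]
opening: 0.269
grip_force: 30.0
```

Call:
{"name": "jog_arm", "arguments": {
  "motion": [
    [0,0,0,0,0,0.7,10],
    [0,0,0,0,0,0.7,10],
    [0,0,0,0,0,0,10]
  ]
}}

```text
t: 22.85
eef_pos: [581.4, 109.0, 163.3]
tcp_rot: [3.142, 0.0, 0.096]
ft_force: [1.2, 0.2, -1.9]
opening: 0.271
grip_force: 30.0
```

Call:
{"name": "jog_arm", "arguments": {
  "motion": [
    [0,0,0,0,0,0.7,10],
    [0,0,0,0,0,0.7,10],
    [0,0,0,0,0,0,10]
  ]
}}

```text
t: 23.22
eef_pos: [581.6, 109.0, 162.0]
tcp_rot: [3.142, -0.0, 0.096]
ft_force: [1.3, -0.1, -0.5]
opening: 0.269
grip_force: 30.0
```

Call:
{"name": "jog_arm", "arguments": {
  "motion": [
    [0,0,0,0,0,1,10],
    [0,0,0,0,0,1,10],
    [0,0,0,0,0,0,10]
  ]
}}

```text
t: 23.6
eef_pos: [581.6, 109.0, 160.0]
tcp_rot: [3.141, -0.0, 0.096]
ft_force: [1.8, -0.5, -3.0]
opening: 0.275
grip_force: 30.0
```

Call:
{"name": "jog_arm", "arguments": {
  "motion": [
    [0,0,0,0,0,1,10],
    [0,0,0,0,0,1,10],
    [0,0,0,0,0,0,10]
  ]
}}

```text
t: 23.98
eef_pos: [581.6, 109.0, 158.0]
tcp_rot: [3.142, -0.0, 0.096]
ft_force: [1.3, -0.2, -1.6]
opening: 0.268
grip_force: 30.0
```

Call:
{"name": "jog_arm", "arguments": {
  "motion": [
    [0,0,0,0,0,1,10],
    [0,0,0,0,0,1,10],
    [0,0,0,0,0,0,10]
  ]
}}

```text
t: 24.35
eef_pos: [581.6, 109.0, 156.0]
tcp_rot: [3.142, -0.0, 0.096]
ft_force: [2.6, -1.6, -1.7]
opening: 0.274
grip_force: 30.0
```

Call:
{"name": "jog_arm", "arguments": {
  "motion": [
    [0,0,0,0,0,1.5,10],
    [0,0,0,0,0,1.5,10],
    [0,0,0,0,0,0,10]
  ]
}}

```text
t: 24.72
eef_pos: [581.6, 109.0, 152.9]
tcp_rot: [3.142, -0.0, 0.096]
ft_force: [3.8, -2.0, -1.5]
opening: 0.271
grip_force: 30.0
```

Call:
{"name": "jog_arm", "arguments": {
  "motion": [
    [0,0,0,0,0,1.5,10],
    [0,0,0,0,0,1.5,10],
    [0,0,0,0,0,0,10]
  ]
}}

```text
t: 25.1
eef_pos: [581.6, 109.0, 149.9]
tcp_rot: [3.142, -0.0, 0.096]
ft_force: [4.7, -1.2, -1.6]
opening: 0.273
grip_force: 30.0
```

Call:
{"name": "jog_arm", "arguments": {
  "motion": [
    [0,0,0,0,0,1,10],
    [0,0,0,0,0,1,10],
    [0,0,0,0,0,0,10]
  ]
}}

```text
t: 25.48
eef_pos: [581.6, 109.0, 148.0]
tcp_rot: [3.142, -0.0, 0.096]
ft_force: [4.7, -1.8, -0.0]
opening: 0.272
grip_force: 30.0
```

Call:
{"name": "jog_arm", "arguments": {
  "motion": [
    [0,0,0,0,0,0.6,10],
    [0,0,0,0,0,0,10]
  ]
}}

```text
t: 25.72
eef_pos: [581.6, 109.0, 147.6]
tcp_rot: [3.142, -0.0, 0.096]
ft_force: [3.4, -2.0, 1.4]
opening: 0.274
grip_force: 30.0
```

Bottomed out at z 147.6, where 147.5 was expected. I press 0.3 mm more, release, and retreat upward.

Call:
{"name": "jog_arm", "arguments": {
  "motion": [
    [0,0,0,0,0,0.3,10],
    [0,0,0,0,0,0,27],
    [0,0,0,0,0,0,32],
    [0,0,0,0,0,0,45],
    [0,0,0,0,0,0,60],
    [0,0,0,0,0,0,60],
    [0,0,0,0,0,0,60]
  ]
}}

```text
t: 26.6
eef_pos: [581.4, 109.0, 147.2]
tcp_rot: [3.142, 0.0, 0.096]
ft_force: [1.1, 0.6, 0.6]
opening: 0.624
grip_force: 0.0
```

Call:
{"name": "jog_arm", "arguments": {
  "motion": [
    [0,0,0,0,0,-10,60],
    [0,0,0,0,0,-30,60],
    [0,0,0,0,0,-50,60],
    [0,0,0,0,0,-50,60],
    [0,0,0,0,0,0,60],
    [0,0,0,0,0,0,60]
  ]
}}

```text
t: 27.35
eef_pos: [581.1, 109.0, 287.0]
tcp_rot: [3.142, 0.0, 0.096]
ft_force: [-1.0, -0.2, -1.0]
opening: 0.63
grip_force: 0.0
```

```bash
python3 - <<'E'
from h import *
np.set_printoptions(precision=1,suppress=True)
c=env.read_camera("wrist");save(c,"w3")
W=cloud(c);z=W[...,2];hsv=cv2.cvtColor(c["color"],cv2.COLOR_RGB2HSV).astype(int)
m=(z>60)&(z<150)&((hsv[...,0]<8)|(hsv[...,0]>172))&(hsv[...,1]>150)
p=W[m];print(len(p),np.median(p,0),np.percentile(p,2,0),np.percentile(p,98,0))
E
```

```text
627 [583.7 108.9 103. ] [571.8  97.7 101.2] [594.8 120.2 104.3]
```

View pics/w3.png

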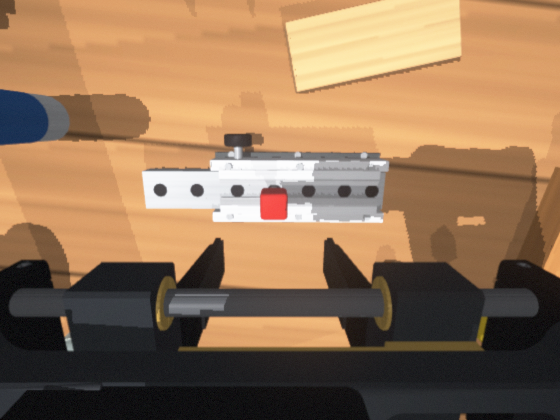

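The pin stands upright in the hole, with the red knob at (273,204). The knob's top is at z ≈ 103–104, which is where a pin fully home should be, and the gripper is clear.

```bash
python3 -c "
from cell import env
print(env.job_done())"
```

```text
the job is handed in; nothing more can be done
None
```

The red-knobbed pin is fully home and upright in the bar's open hole, about 29 mm from the track's middle on the +y side. It is released and the job is handed in at about 27 s. The highest force reading was about 10 N.

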